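Slide the covers of a topping box to open the jelly well

ROBOT

A 7-joint arm with a two-finger parallel gripper is mounted at the origin on a cart in front of the work surface, level with it; the furniture and walls round the work are solid. World frame = base frame: x ahead of the robot, y to its left, z up, the work surface at z = 0. Lengths are in mm, angles in rad, forces in N, time in s.
With the tool pointing down it reaches from about 400 to 875 mm from the base axis. Payload 19.3 kg.
Tool frame: the origin (TCP) lies at the very end of the fingers, on their centre line; the grasp point (between the pads) lies 19 mm behind it (grip_point_offset is the z of the grasp point in the tool frame, in mm); z points along the fingers, x is the direction in which the jaws open and shut, and the axes are right-handed (so a half turn about z gives the same grasp; the last joint's range is limited). The gripper opens to 85 mm and grips with 20 to 120 N. Pads are 22 mm wide; open, the fingers measure 114 mm over their backs; the gripper's body (76 mm by 85 mm) begins 54 mm behind the grasp point. The pads swing forward as they close: fully open they stand 13 mm farther back than shut.
Start: joints at [-1.193, 0.521, -0.036, 1.599, 0.021, 1.021, -0.113], TCP at [270.631, 563.359, 231.291] pointing down, gripper open.
Joint ranges: [-2.91, 2.91], [-0.3, 2.13], [-1.5, 1.42], [0.17, 2.43], [-1.26, 4.41], [0.16, 1.93], [-2.52, 2.52]. Speed limits (rad/s): [1.89, 1.89, 2.39, 2.39, 3.01, 3.01, 3.01].

INTERFACE

Orientations are given as a 3x3 rotation matrix whose columns are the frame's x, y, z axes.
In Python, from workcell import movep, movel, goto_joints, open_gripper, clamp, wait, inverse_kinematics, read_state, camera, PlanningError, finish_job, grip_point_offset gives the robot as it stands. Calls block until the motion is done:
- movep(position, orientation): joint-space move of the TCP to a pose.
- movel(position, frame=None, max_speed=150, guard=None): straight line of the TCP; frame=None keeps the orientation; max_speed is the mean speed in mm/s. With guard (N) it stops when the force on the tool has changed by that much, and returns True; else False.
- goto_joints(angles): joint-space move.
- open_gripper() and clamp(): open the fingers fully, or close them until they stop; the grip force is fixed at half the most.
- wait(seconds).
- inverse_kinematics(position, orientation): joint angles nearest the present ones, or None.
- read_state(): the state.
- camera(name): name is "scene" or "top" or "wrist"; returns a dict with "image" (400x640x3 uint8, blue, green, red), "range_z" (400x640 float32, mm along the optical axis (not along the pixel's ray), 0 where there is no reading), "fx", "fy", "cx", "cy" (pixels), "cam_to_world" (4x4, takes a point from camera to world coordinates). Camera axes: x right, y up, looking along -z (the intrinsics and any distortion apply to the point x, -y, -z); pixel columns grow to the right and rows downward; lengths in mm; the calibration is good to about 2 mm. A picture is of the moment at which its call begins.
A pose or a line that the arm cannot do raises PlanningError and nothing moves.
- finish_job(): hands the job in, once; it reports no verdict.
The state is a dict: "time": time; "qpos": joint angles; "qvel": joint speeds; "joint_efforts": joint torques, N m; "eef_pos": TCP position; "tool_rot": TCP orientation; "ft_force": force on the tool from outside, world axes, zero at the start; "torque": the same for the moment, N m; "finger_gap": finger opening in mm.
Only numpy, scipy, OpenCV 4.12 (cv2) and the standard library are available. Lean on these libraries where they do the work, as an engineer would, in place of code of your own. Each camera call takes 0.05 s, during which the arm holds its last target.

TASK

The dark bean jelly cubes are in the well under the red-handled cover. Open that well by sliding the covers one at a time along the box without lifting them off: first the blue-handled cover fully into the open place, then the red-handled cover fully into the place that the blue one left. Leave the green-handled cover over its own well, and let go at the end with all covers lying flat.

Things in the scene. Friction and masses are not known exactly. Their poses are not given: they have to be found in the camera images.
- topping_box: fixed metal box 172x172 mm; deck 38 mm above the counter, rim 10 mm wide and 8.5 mm above the deck. Four square wells 44 mm wide, 34 deep, one cover place each, centred at x, y = +-38 mm in its frame. Start: place (+38,+38) open, red cover at (-38,-38), blue and green at (-38,+38) and (+38,-38) or swapped. Origin: centre of underside, z up, x and y along its sides; turned up to 30 deg.
- red_cover: loose sliding cover, white plate 68x68x8 mm with an upright red grip bar on its middle: 42 mm long along the cover's x, 14 mm thick along y, from 8 to 44 mm above the underside; about 0.12 kg. Origin: centre of the underside, which lies on the deck; z up, x along the box's x. Starts over the jelly well.
- blue_cover: loose sliding cover, white plate 68x68x8 mm with an upright blue grip bar on its middle: 42 mm long along the cover's x, 14 mm thick along y, from 8 to 44 mm above the underside; about 0.12 kg. Origin: centre of the underside, which lies on the deck; z up, x along the box's x. Starts beside the open place, along the box's x or y.
- green_cover: loose sliding cover, white plate 68x68x8 mm with an upright green grip bar on its middle: 42 mm long along the cover's x, 14 mm thick along y, from 8 to 44 mm above the underside; about 0.12 kg. Origin: centre of the underside, which lies on the deck; z up, x along the box's x. Starts beside the open place on the other side; it stays.
Mind the look-alikes: they are no part of the job. What is shaped like the red_cover but orange is not meant.

How it is judged (in metres and radians):
On the way:
1. the blue cover is in the place that was open, while the red and green covers are still in theirs (x of blue_cover in the frame of topping_box between 0.026 and 0.05 m and y of blue_cover in the frame of topping_box between 0.026 and 0.05 m and x of red_cover in the frame of topping_box between -0.053 and -0.023 m and y of red_cover in the frame of topping_box between -0.053 and -0.023 m and ((x of green_cover in the frame of topping_box between -0.053 and -0.023 m and y of green_cover in the frame of topping_box between 0.023 and 0.053 m) or (x of green_cover in the frame of topping_box between 0.023 and 0.053 m and y of green_cover in the frame of topping_box between -0.053 and -0.023 m))), for 0.2 s.
At the end, for the whole second after the job is handed in: Blue cover within 12 mm (box x and y) of the place that was open, red within 12 mm of the place blue left, green within 12 mm of its own place; all flat on the deck (under 4 mm above it, tilt under 4 degrees), square to the box within 11 degrees, at rest (x of blue_cover in the frame of topping_box between 0.026 and 0.05 m and y of blue_cover in the frame of topping_box between 0.026 and 0.05 m and (((x of red_cover in the frame of topping_box between -0.05 and -0.026 m and y of red_cover in the frame of topping_box between 0.026 and 0.05 m) and (x of green_cover in the frame of topping_box between 0.026 and 0.05 m and y of green_cover in the frame of topping_box between -0.05 and -0.026 m)) or ((x of red_cover in the frame of topping_box between 0.026 and 0.05 m and y of red_cover in the frame of topping_box between -0.05 and -0.026 m) and (x of green_cover in the frame of topping_box between -0.05 and -0.026 m and y of green_cover in the frame of topping_box between 0.026 and 0.05 m))) and distance of green_cover from where it was at the start of the episode below 0.03 m and z of each of red_cover, blue_cover, green_cover in the frame of topping_box below 0.042 m and angle between each of red_cover, blue_cover, green_cover's own z axis and vertical below 0.07 rad and angle between the x axis of each of red_cover, blue_cover, green_cover and the x axis of topping_box, either way round below 0.2 rad and linear speed of each of red_cover, blue_cover, green_cover below 0.02 m/s); the robot touches nothing.
It fails at once if the red cover is lifted more than 15 mm off the deck (z of red_cover in the frame of topping_box above 0.053 m).
It fails at once if the blue cover is lifted more than 15 mm off the deck (z of blue_cover in the frame of topping_box above 0.053 m).
It fails at once if the green cover is lifted more than 15 mm off the deck (z of green_cover in the frame of topping_box above 0.053 m).
It also fails if it takes over 42 s, if anything falls off the work surface, if the arm or the gripper's body presses on something with over 40 N, if the wrist force passes 120 N, or if a joint passes its speed limit or range.

## Working session

There is one attempt and no reset: what is moved stays moved. The work goes in short steps, each a Python script; the robot and the scene stay as the last script left them, time stands still between calls to the robot, and variables do not carry over. Pictures are saved under pics/ and viewed, and the job is handed in when it is done.

```bash
mkdir -p pics; ls
python3 - <<'E'
from workcell import *
import cv2
for n in("scene","top","wrist"):
    c=camera(n); cv2.imwrite(f"pics/{n}0.png",c["image"]); print(n,c["fx"],c["fy"],c["cx"],c["cy"],[k for k in c],c["cam_to_world"].round(3).tolist())
s=read_state(); print(s["time"],s["finger_gap"],grip_point_offset)
E
```

```text
pics
scene 415.9113565328515 415.9113565328515 319.82924571683327 194.6035510123357 ['image', 'range_z', 'fx', 'fy', 'cx', 'cy', 'cam_to_world'] [[0.777, 0.375, -0.506, 81.897], [-0.63, 0.451, -0.633, -547.831], [-0.01, 0.81, 0.586, 567.854], [0.0, 0.0, 0.0, 1.0]]
top 444.8964094377769 444.8964094377769 326.5182391136159 198.00522656067395 ['image', 'range_z', 'fx', 'fy', 'cx', 'cy', 'cam_to_world'] [[-0.083, 0.976, -0.2, 319.493], [-0.997, -0.081, 0.019, 16.129], [0.003, 0.201, 0.98, 895.098], [0.0, 0.0, 0.0, 1.0]]
wrist 295.5625732647355 295.5625732647355 322.2232623590848 196.59383507281657 ['image', 'range_z', 'fx', 'fy', 'cx', 'cy', 'cam_to_world'] [[0.433, -0.863, -0.26, 204.055], [0.901, 0.414, 0.127, 595.82], [-0.002, -0.289, 0.957, 373.845], [0.0, 0.0, 0.0, 1.0]]
0.15 85.24116689006469 -18.700000000000003
```

View pics/top0.png

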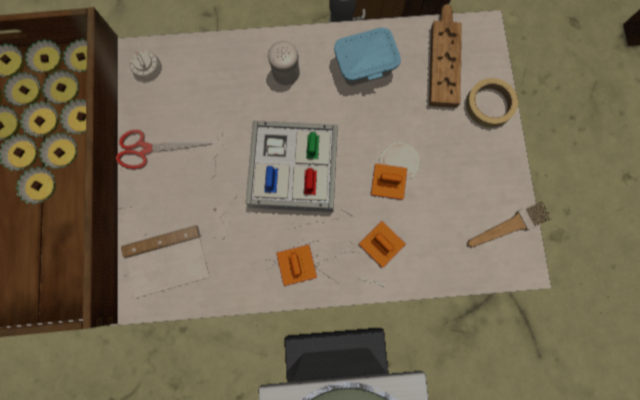

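View pics/scene0.png

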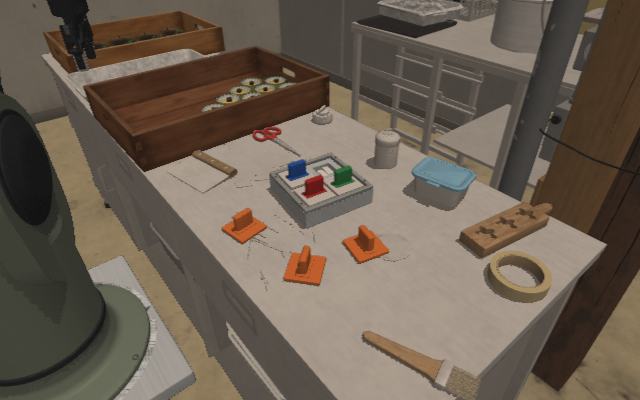

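The top view shows the box at about (293,165). The open place is top-left (274,146), blue bottom-left (271,179), red bottom-right (310,181) and green top-right (313,145). Next I'll measure them.

```bash
cat > h.py <<'E'
from workcell import *
import cv2, numpy as np
def rays(c,uv):
    uv=np.atleast_2d(uv).astype(float)
    d=np.c_[(uv[:,0]-c["cx"])/c["fx"],-(uv[:,1]-c["cy"])/c["fy"],-np.ones(len(uv))]
    T=c["cam_to_world"]; return T[:3,3],d@T[:3,:3].T
def onplane(c,uv,z):
    o,d=rays(c,uv); return o+d*((z-o[2])/d[:,2])[:,None]
def cloud(c):
    z=c["range_z"]; v,u=np.mgrid[:z.shape[0],:z.shape[1]]
    o,d=rays(c,np.c_[u.ravel(),v.ravel()]); return (o+d*z.reshape(-1,1)).reshape(*z.shape,3)
HUE={"red":[(0,5),(172,180)],"blue":[(108,128)],"green":[(50,80)]}
def mask(c,col):
    h=cv2.cvtColor(c["image"],cv2.COLOR_BGR2HSV); m=np.zeros(h.shape[:2],np.uint8)
    for a,b in HUE[col]: m|=cv2.inRange(h,(a,130,50),(b,255,255))
    return m
def bars(c,P,ctr,R=130):
    out={}
    for col in HUE:
        m=(mask(c,col)>0)&(P[...,2]>45)&(P[...,2]<100)&(np.hypot(P[...,0]-ctr[0],P[...,1]-ctr[1])<R)
        p=P[m]; zt=np.percentile(p[:,2],90); t=p[p[:,2]>zt-8]
        r=cv2.minAreaRect(t[:,:2].astype(np.float32)); out[col]=(m.sum(),zt.round(1),t[:,:2].mean(0).round(1),np.round(r[0],1),np.round(r[1],1),round(r[2],1))
    return out
E
python3 - <<'E'
from h import *
for n,px in(("top",(293,165)),("scene",(320,187))):
    c=camera(n);P=cloud(c);ctr=P[px[1],px[0]];print(n,ctr)
    tab=P[(np.hypot(P[...,0]-ctr[0],P[...,1]-ctr[1])<200)&(abs(P[...,2])<15)][:,2];print("table z",np.median(tab))
    for k,v in bars(c,P,ctr).items():print(k,*v)
    # box silhouette: contiguous region above 25 mm
    m=((P[...,2]>30)&(P[...,2]<56)&(np.hypot(P[...,0]-ctr[0],P[...,1]-ctr[1])<140)).astype(np.uint8)
    p=P[m>0]; print("box",np.median(p[:,2]),cv2.minAreaRect(p[:,:2].astype(np.float32)))
    im=c["image"][px[1]-70:px[1]+70,px[0]-80:px[0]+80]; cv2.imwrite(f"pics/{n}_crop.png",cv2.resize(im,None,fx=4,fy=4,interpolation=cv2.INTER_CUBIC))
E
```

```text
top [567.54031922  60.36492256  36.80061221]
table z -2.3190687114015986
red 245 81.3 [526.4  29.4] [526.6  29. ] [13.4 41.2] 85.8
blue 232 81.6 [535.2 104.6] [535.5 104.8] [12.3 38.8] 82.7
green 184 81.7 [596.5  19.1] [598.   19.6] [13.6 37.1] 85.2
box 43.63966498818354 ((568.2755737304688, 62.138580322265625), (172.47808837890625, 172.69940185546875), 82.356689453125)
scene [538.53062622  22.82472862  58.83713152]
table z 0.39127046213690164
red 332 82.3 [525.1  27.2] [525.5  29.1] [12.4 39.2] 82.3
blue 285 82.4 [535.9 102.6] [535.9 105.9] [14.8 38.7] 82.9
green 276 82.2 [595.8  15.9] [597.3  16.3] [11.1 39.9] 79.8
box 46.30007779177788 ((561.6069946289062, 15.459259033203125), (270.57220458984375, 172.53256225585938), 82.82198333740234)
```

View pics/top_crop.png

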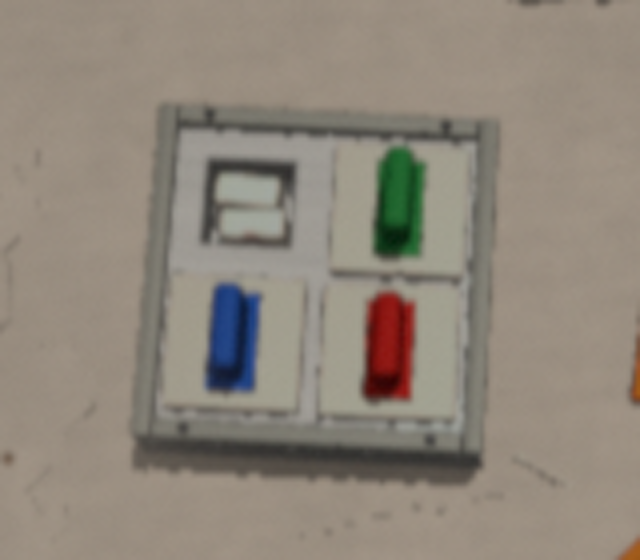

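The box centre is at about (568,62) with yaw about -7.6°. Bar tops from both cameras agree to within about 3 mm. Now I'll grip blue and slide it.

```bash
cat >> h.py <<'E'
C=np.array([567.8,61.8]); YAW=np.deg2rad(-7.5)
ex=np.array([np.cos(YAW),np.sin(YAW)]); ey=np.array([-ex[1],ex[0]])
def tobox(p): d=np.asarray(p)-C; return np.array([d@ex,d@ey]).round(1)
def world(bx,by): return C+bx*ex+by*ey
def rot(s):
    x=np.r_[s*ey,0]; z=np.array([0,0,-1.]); return np.c_[x,np.cross(z,x),z]
def st(t):
    s=read_state(); print(t,round(s["time"],2),s["eef_pos"].round(1) if hasattr(s["eef_pos"],'round') else s["eef_pos"],"gap",round(s["finger_gap"],1),"F",np.round(s["ft_force"],1))
E
python3 - <<'E'
from h import *
b=np.array([535.5,104.9]); print("blue box",tobox(b),"red",tobox([526,29]),"green",tobox([597.5,18]))
best=None
for s in(1,-1):
    q=inverse_kinematics([*b,150],rot(s)); q2=inverse_kinematics([*b,53],rot(s)); print(s,q is not None and np.round(q,2),q2 is not None)
    if q is not None and q2 is not None:
        d=abs(np.array(q)-read_state()["qpos"]).max()
        if best is None or d<best[0]: best=(d,s)
s=best[1];print("use",s)
movep([*b,150],rot(s)); st("above")
movel([*b,53],max_speed=120,guard=15); st("down")
clamp(); st("clamped")
c=camera("wrist"); cv2.imwrite("pics/w1.png",c["image"])
c=camera("top"); cv2.imwrite("pics/t1.png",c["image"][90:240,210:410].repeat(4,0).repeat(4,1))
E
```

```text
blue box [-37.6  38.5] red [-37.2 -38. ] green [ 35.2 -39.5]
1 [-0.34  0.5   0.05  1.89 -0.04  0.75  1.17] True
-1 [-0.74  0.59  0.62  1.91 -0.47  0.79 -1.56] True
use 1
above 2.18 [535.5 105.9 150.1] gap 85.5 F [ 0.6 -0.8 -1. ]
down 3.14 [535.9 105.   53.6] gap 85.3 F [ 1.1 -0.3  0.1]
clamped 3.8 [535.6 104.9  53.3] gap 13.4 F [-0.5  0.1  6.4]
```

```bash
sleep 1
```

```text
(no output)
```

View pics/w1.png

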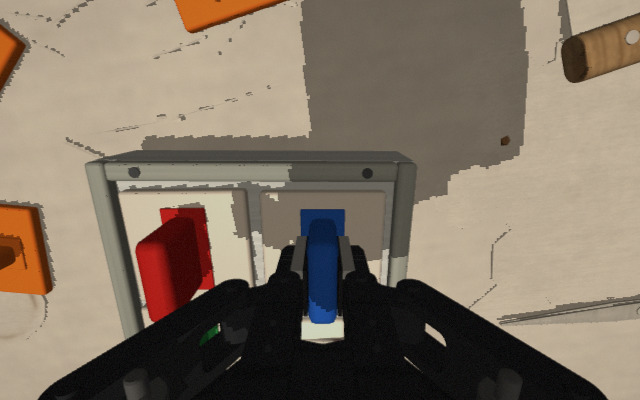

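The wrist view shows the blue bar held squarely between the pads at (322,270). Sliding along the box's +x.

Run:
```python
from h import *
s=read_state(); p=np.array(s["eef_pos"]); t=p.copy(); b=tobox(p[:2]); t[:2]=world(38,38.2); print(b)
print("guard",movel(t,max_speed=50,guard=30)); st("slid")
c=camera("top"); P=cloud(c)
for k,v in bars(c,P,[*C,0]).items():print(k,tobox(v[3]),v)
open_gripper(); wait(0.2); st("open")
p=np.array(read_state()["eef_pos"]); movel([p[0],p[1],140],max_speed=150); st("up")
c=camera("wrist"); cv2.imwrite("pics/w2.png",c["image"])
c=camera("scene"); P=cloud(c)
for k,v in bars(c,P,[*C,0]).items():print(k,tobox(v[3]),v)
cv2.imwrite("pics/s2.png",cv2.resize(c["image"][120:260,220:420],None,fx=4,fy=4))
```

```text
[-37.5  38.6]
guard False
slid 5.57 [610.8  94.6  53.3] gap 13.2 F [1.  0.3 2.9]Traceback (most recent call last):
  File "<stdin>", line 5, in <module>
  File "h.py", line 21, in bars
    p=P[m]; zt=np.percentile(p[:,2],90); t=p[p[:,2]>zt-8]
               ~~~~~~~~~~~~~^^^^^^^^^^^
    return _quantile_unchecked(
        a, q, axis, out, overwrite_input, method, keepdims, weights)
    return _ureduce(a,
                    func=_quantile_ureduce_func,
    ...<5 lines>...
                    overwrite_input=overwrite_input,
                    method=method)
    r = func(a, **kwargs)
    result = _quantile(arr,
                       quantiles=q,
    ...<2 lines>...
                       out=out,
                       weights=wgt)
    slices_having_nans = np.isnan(arr[-1, ...])
                                  ~~~^^^^^^^^^
IndexError: index -1 is out of bounds for axis 0 with size 0
```

The arm hides the bars from the top camera, which caused the error. I'll make the helper handle that, then release.

```bash
sed -i 's/p=P\[m\]; zt/p=P[m]\n        if len(p)<15: continue\n        zt/' h.py
python3 - <<'E'
from h import *
open_gripper(); wait(0.1); st("open")
p=np.array(read_state()["eef_pos"]); movel([p[0],p[1],125],max_speed=150)
r=np.array([525.8,29.2]); movep([*r,125],rot(1)); st("above red")
for n in("wrist","scene"):
    c=camera(n); P=cloud(c)
    for k,v in bars(c,P,[*C,0]).items():print(n,k,tobox(v[3]),*v)
    cv2.imwrite(f"pics/{n}2.png",c["image"] if n=="wrist" else cv2.resize(c["image"][120:260,220:420],None,fx=4,fy=4))
E
```

```text
open 6.41 [610.5  94.7  53.3] gap 85.8 F [-0.2 -0.2  0.5]
above red 7.54 [525.2  28.8 124.4] gap 85.3 F [-0.2  0.2  0.1]
wrist red [-36.1 -35.9] 2026 82.6 [525.6  31.2] [527.3  30.9] [13.7 41. ] 83.0
wrist blue [42.7 35.4] 763 81.7 [614.3  89.6] [614.8  91.3] [ 8.3 31.7] 82.8
wrist green [ 36.6 -36.6] 1328 82.4 [597.6  20.5] [599.3  20.7] [13.7 40. ] 82.1
scene red [-37.1 -39.1] 336 82.6 [525.4  26.9] [525.9  27.9] [11.6 39.3] 85.3
scene blue [38.8 34. ] 102 79.2 [618.6  89.3] [610.7  90.4] [ 9.5 39. ] 83.0
scene green [ 35.2 -39.6] 278 82.2 [595.6  15.9] [597.5  17.9] [12.4 40.9] 85.3
```

```bash
sleep 1
```

```text
(no output)
```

View pics/wrist2.png

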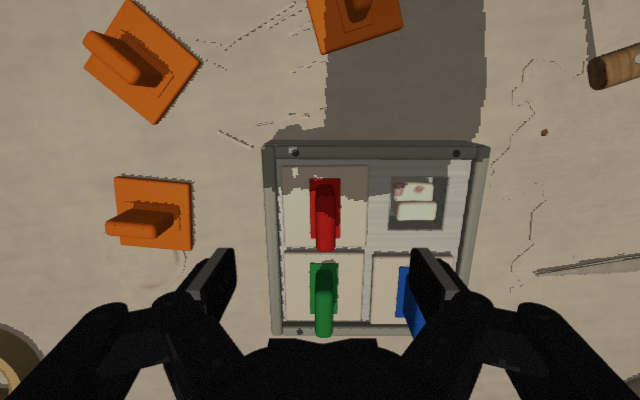

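View pics/scene2.png

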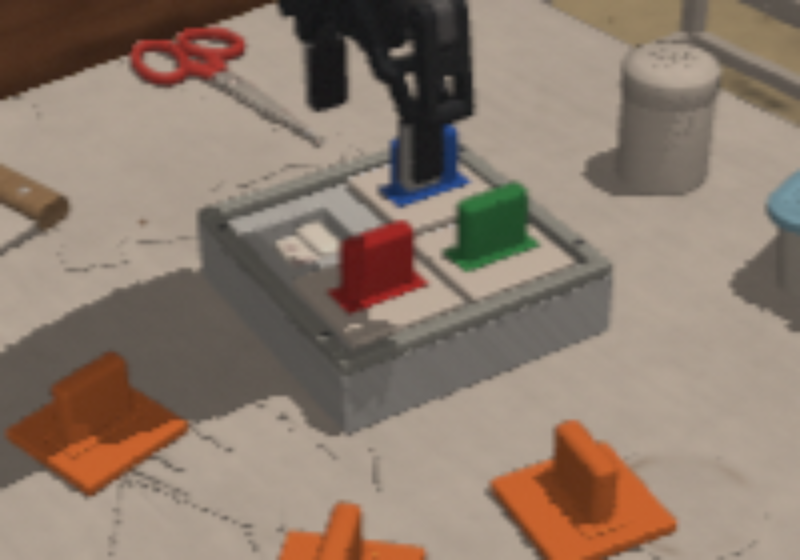

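Both views show the blue plate in the far-left place, level with green (wrist ~(412,290)). The well it left is exposed at (415,205), and red and green haven't moved. Now red.

Run:
```python
from h import *
r=np.array([526.0,29.2])
print(movel([*r,53],max_speed=100,guard=15)); st("down")
clamp(); st("clamped")
p=np.array(read_state()["eef_pos"]); t=p.copy(); t[:2]=world(-37.5,38); print(tobox(p[:2]))
if read_state()["finger_gap"]>10:
    print("guard",movel(t,max_speed=50,guard=30)); st("slid")
    open_gripper(); wait(0.1); st("open")
    movel([t[0],t[1],140],max_speed=150)
    movep([470,200,260],rot(1)); st("away")
    for n in("top","scene"):
        c=camera(n); P=cloud(c)
        for k,v in bars(c,P,[*C,0]).items():print(n,k,tobox(v[3]),*v)
        cv2.imwrite(f"pics/{n}3.png",cv2.resize(c["image"][120:260,220:420] if n=="scene" else c["image"][95:235,195:395],None,fx=4,fy=4))
```

```text
False
down 8.51 [526.3  29.2  53.4] gap 85.3 F [ 1.   0.9 -0.6]
clamped 9.17 [526.1  29.2  53.2] gap 13.2 F [-2.   0.4  5.5]
[-37.1 -37.7]
guard False
slid 10.83 [535.6 104.8  53.3] gap 13.2 F [0.6 0.3 3.8]
open 11.62 [535.6 104.4  53.2] gap 85.4 F [-0.1 -0.3 -0.2]
away 13.06 [470.  199.4 259. ] gap 85.4 F [-0.5 -0.1 -0.9]
top red [-37.9  36.5] 251 81.5 [534.4 102.7] [535.  102.9] [12.9 41.3] 82.4
top blue [40.1 36.1] 231 81.5 [609.9  92.4] [612.3  92.4] [12.4 42.9] 82.3
top green [ 34.8 -37.9] 199 81.8 [595.7  19.2] [597.4  19.7] [13.5 37.8] 85.2
scene red [-37.   35.1] 311 82.4 [534.4 100.8] [535.7 101.4] [13.3 40.6] 85.1
scene blue [39.1 34.3] 264 82.2 [609.9  90.3] [611.   90.7] [10.5 38.9] 82.0
scene green [ 34.9 -40. ] 276 82.0 [596.2  16.1] [597.2  17.6] [ 9.7 38.4] 82.1
```

```bash
sleep 1
```

```text
(no output)
```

View pics/top3.png

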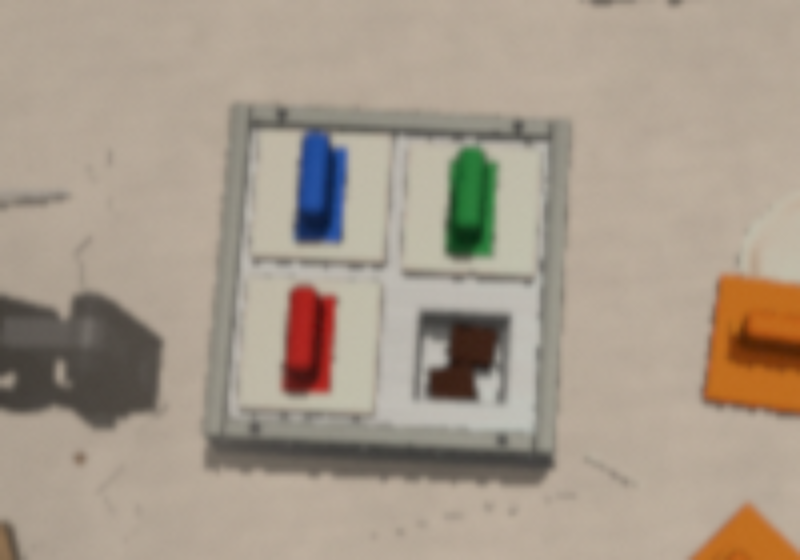

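View pics/scene3.png

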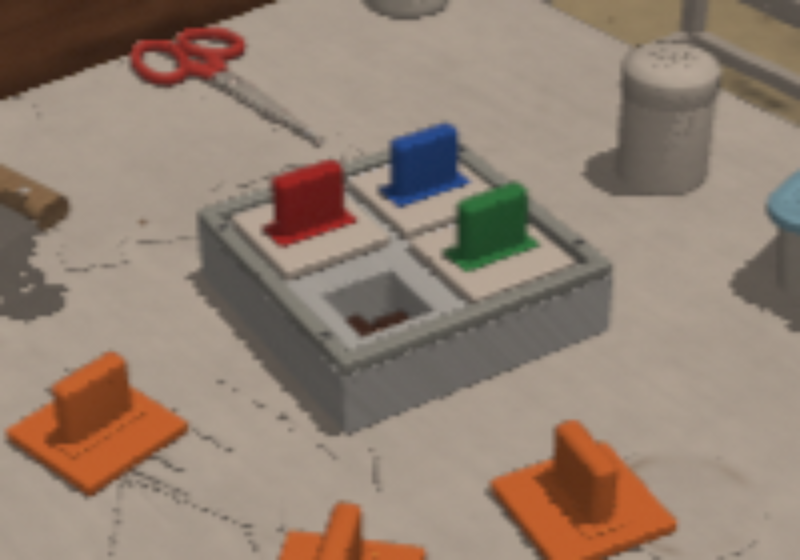

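The top view shows the jelly well open with dark cubes at (460,360). Red is at (305,340), blue at (318,190) and green still at (470,205), all square and flat, and the gripper is clear.

```bash
python3 -c "
from workcell import *
finish_job()"
```

```text
the job is handed in; nothing more can be done
```

The jelly well is open and the job is handed in. I gripped the blue cover and slid it along the box's x into the open place. Then I slid the red cover along y into the place blue had left, let go and moved the arm clear, all by about 13 s on the robot's clock. Neither slide tripped the force guard.

**Final positions:** these are in mm in my estimated box frame, from the last pictures.

| Cover | Target | Top camera | Scene camera |
|---|---|---|---|
| Blue | (38, 38) | (40, 36) | (39, 34) |
| Red | (-38, 38) | (-38, 37) | (-37, 35) |
| Green | (38, -38) | (35, -38) | (35, -40) |

- **Fit:** all three are within about 4 mm of their places, against the 12 mm allowed. The bars are square to the box within about 3°. Their tops are at about 82 mm, which is the height for covers lying flat on the deck.
- **Jelly well:** the dark cubes are visible in it. Green's readings changed by less than 2 mm in each camera.
- **Disagreements:** the two cameras differ by about 2 mm, roughly the calibration error. One check of blue's position failed partway through because the arm blocked the top camera, so I repeated it after letting go of the cover. In that repeat the gripper partly hid blue, and the wrist camera read (43, 35).

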